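Add a box to the tea row and clamp the end stop

TASK

Put the loose tea box into the row on the box rail: turn the clamp knob anticlockwise to free the sliding end stop, slide the stop out until there is room, and push the box along the table until its long side lies flush against the rail between the box already there and the stop. Then slide the stop back so that the row is snug between the two end plates with no gaps, and turn the knob clockwise until the stop is clamped tight again. Keep both boxes flat on the table and leave the other things on the table where they are.

Things in the scene. Friction and masses are not known exactly. Their poses are not given: they have to be found in the camera images.
- box_rail: Aluminium bar fixed to the table: 24 mm wide (x 0 to 24 mm), top 42 mm above the table, from y = -30 to 455 mm. Origin: on the table, where the bar's front face meets the inner face of the white fixed end plate at its right end. x points away from the robot, y along the bar to the left, z up. Boxes lie in front, at negative x, their long side against the front face x = 0.
- end_plate_face (a point): On the inner face (box_rail y = 0) of the fixed end plate, 45 mm up; axes as box_rail. The plate is white, 4 mm thick, 91 mm high, x -60 to 24 mm of box_rail.
- end_stop (a joint): Sliding end stop: clear gap in m between the fixed end plate and the inner face of the stop plate; 0 to 0.37, grows as the stop slides left, away from the fixed plate. Starts clamped at 0.138 to 0.158; two boxes end to end need 0.262. Freed, it slides with about 1.5 N and stays where it is left; clamped, it holds against about 35 N.
- stop_plate (a point): On the inner face (towards row_box) of the white stop plate, 88 mm up, middle of its depth; axes as box_rail. Plate 4 mm thick, x -50 to -1 mm of box_rail, up to 93 mm high, its rolled top edge 10 mm thick, all left of the inner face. Left of it, 4 to 80 mm from the inner face, a black saddle rides on the bar (x -5 to 34 mm, top 60 mm up) and carries the knob.
- clamp_knob (a joint): Turn of the clamp knob in rad, positive anticlockwise seen from above: 0 = fully tight, 1.4 = fully free (end stops). It clamps below about 0.33 and lets the stop slide above; tight is below 0.15. Starts at 0 to 0.03. Needs about 0.14 N m, up to 0.25 N m at the tight end, and stays where it is left.
- knob_grip (a point): On the knob's vertical axis, 88 mm above the table, at x = 12 mm of box_rail and 46 mm left of the stop plate's inner face. Black knob: bar grip 48 mm long, 13 mm wide, from 71 to 97 mm up, on a disc 34 mm across. The bar lies along this point's y axis: along the rail when tight, nearly across it when free.
- row_box: Black tea box that stands in the row already, against the rail beside the fixed end plate: 67 mm (its x) by 131 mm (its y) by 58 mm high, about 0.12 kg. Origin: centre of its underside. In the row its y axis lies along the rail's.
- new_box: The loose tea box, the same in look and size as row_box (67 by 131 by 58 mm), lying on the table in front of the rail, to the left of row_box, turned up to 0.25 rad from the rail. Origin: centre of its underside.
- cup_stack: Bystander: stack of paper cups, 74 mm across, 178 mm high; origin under its centre.
- mug: Bystander: spotted mug with a handle, 92 by 127 mm, 93 mm high; origin under its middle.
- kitchen_timer: Bystander: white wind-up timer with a red knob, 62 by 62 by 40 mm; origin under its centre.
- tea_tin: Bystander: round tin, 57 mm across, 72 mm high, behind the rail; origin under its centre.
- teaspoon: Bystander: teaspoon lying flat, 134 by 27 by 12 mm; origin under its centre.
- sachet_a: Bystander: drink sachet lying flat, 30 by 91 by 8 mm; origin under its centre.
- sachet_b: Bystander: drink sachet lying flat, 30 by 91 by 8 mm; origin under its centre.

How it is judged:
By the outcome, as a careful person would: the job done as asked, in the order asked, and still so for the second after the job is handed in, with the robot touching nothing.
It also fails if it takes over 72 s, if anything falls off the work surface, if the arm or the gripper's body presses on something with over 40 N, if the wrist force passes 120 N, or if a joint passes its speed limit or range.

ROBOT

A 6-joint arm with a two-finger parallel gripper is mounted at the origin on a cart in front of the work surface, level with it; the furniture and walls round the work are solid. World frame = base frame: x ahead of the robot, y to its left, z up, the work surface at z = 0. Lengths are in mm, angles in rad, forces in N, time in s.
With the tool pointing down it reaches from about 225 to 875 mm from the base axis. Payload 3.4 kg.
Tool frame: the origin (TCP) lies midway between the tips of the shut fingers; the grasp point (between the pads) lies r.pinch_z behind it (r.pinch_z is the distance from the TCP to the grasp point, in mm); z points along the fingers, y is the line along which they close (so a half turn about z gives the same grasp; the last joint's range is limited). The gripper opens to 85 mm and grips with 20 to 120 N. Pads are 22 mm wide; open, the fingers measure 114 mm over their backs; the gripper's body (76 mm by 85 mm) begins 54 mm behind the grasp point. The pads swing forward as they close: fully open they stand 13 mm farther back than shut.
Start: joints at [-1.398, 0.276, 1.505, -0, 1.361, -0.121], TCP at [166.514, -550.396, 231.328] pointing down, gripper open.
Joint ranges: [-2.89, 2.89], [-0.75, 2.08], [0.22, 2.7], [-1.18, 4.32], [0.11, 2.71], [-2.7, 2.7]. Speed limits (rad/s): [2.57, 2.57, 3.14, 3.14, 3.14, 3.14].

INTERFACE

Orientations are given as a rotation vector (axis times angle).
In Python, from workcell import r, vision gives the robot as it stands (r), with the cameras (vision).
- The arm moves only by the shell command python3 shift.py 'ROWS' [FORCE]. ROWS is a JSON object whose key "increments" holds a list of rows, 1 to 10 of them, each of 5 numbers: the opening from 0.0 (shut) to 1.0 (fully open), then dx, dy, dz in mm, then a turn about the tool's z in rad; each row is the pose to reach, as a shift and turn from the pose commanded when the command began, along the tool's axes at that moment; what a row does not reach only later rows make up. A row lasts 1/12 s, in which the tool goes at most 41.7 mm and 0.125 rad, less where a joint would pass 70% of its speed; a pose out of reach is approached as far as the arm can. The fingers move at their own pace and stop on an object; FORCE is the grip in N (left out, the last holds). Time passes only in rows, so rows that do not move let the fingers close. It prints the time, the measured TCP pose, the force, the opening and the grip force at its end. Input that does not fit is refused with a message, and nothing moves.
- r.get_state(): the state, without advancing time (a new reading comes with each control period).
- vision.read_camera(name): name is "scene" or "top" or "wrist"; returns the picture (400x640x3 uint8, red, green, blue); there is no depth.
- vision.camera_params(name): a dict with "fx", "fy", "cx", "cy" (pixels), "world_from_camera" (4x4, takes a point from camera to world coordinates); the wrist camera has in their place "T_tool_cam" (4x4, takes a point from camera to tool coordinates, whose origin is the TCP and whose axes are the flange's). Camera axes: x right, y down, z forward; pixel columns grow to the right and rows downward; lengths in mm; the calibration is good to about 2 mm. A picture is of the moment at which its call begins: read the wrist's pose just before it. camera_params takes no time and is no camera call.
- r.close_job(): hands the job in; it is judged then, once.
The state is a dict: "time_s": time; "q": joint angles; "joint_vel": joint speeds; "joint_efforts": joint torques, N m; "tool_pos": TCP position; "eef_rot": TCP orientation; "ft_force": force on the tool from outside, world axes, zero at the start; "ft_torque": the same for the moment, N m; "opening": opening from 0.0 (shut) to 1.0 (fully open); "grip_force": force on a finger pad.
Only numpy, scipy, OpenCV 4.12 (cv2) and the standard library are available. Lean on these libraries where they do the work, as an engineer would, in place of code of your own. Each camera call takes 0.05 s, during which the arm holds its last target. There are 200 camera calls.

## Working session

There is one attempt and no reset: what is moved stays moved. The work goes in short steps, Python scripts to look and compute and a shell command to move; the robot and the scene stay as the last step left them, time stands still between calls to the robot, and variables do not carry over. Pictures are saved under pics/ and viewed, at most 10 in all, crops included, and the job is handed in when it is done.

```bash
ls; mkdir -p pics
python3 - <<'E'
from workcell import r, vision
import cv2,numpy as np
print(r.pinch_z, r.get_state())
for n in("top","scene"):
    cv2.imwrite(f"pics/{n}0.png",vision.read_camera(n)[:,:,::-1])
for n in("top","scene","wrist"): print(vision.camera_params(n))
E
```

```text
pics
shift.py
workcell.py
18.700000000000003 {'time_s': 0.0, 'q': array([-1.39797088e+00,  2.76615456e-01,  1.50614187e+00, -3.48435395e-05,
        1.36071131e+00, -1.21027121e-01]), 'joint_vel': array([ 0.00109973, -0.000688  , -0.00034979,  0.00141607, -0.0002702 ,
       -0.00151653]), 'joint_efforts': array([-1.00643727e-03, -4.16778052e+01, -2.45809704e+01, -3.03642601e-04,
        1.12004988e-02, -3.09653785e-06]), 'tool_pos': array([ 166.4189708 , -549.8296492 ,  230.42457387]), 'eef_rot': array([-3.10588835e+00, -4.59660518e-01,  1.29733416e-04]), 'ft_force': array([0.51656726, 0.4794433 , 0.44787188]), 'ft_torque': array([-0.03137544,  0.01296138,  0.03809857]), 'grip_force': 0.0, 'opening': 0.9987153914402584}
{'fx': 442.9327997439052, 'fy': 442.9327997439052, 'cx': 319.36271142000874, 'cy': 192.9812797306017, 'world_from_camera': array([[-2.74470743e-02, -9.89289729e-01,  1.43361396e-01,
         3.86062572e+02],
       [-9.99535803e-01,  2.52639268e-02, -1.70268298e-02,
         4.62069620e+01],
       [ 1.32225960e-02, -1.43762185e-01, -9.89523925e-01,
         1.140490
[... 320 characters left out ...]
453e-01,  4.07677530e-01, -2.28126371e-01,
         2.91083350e+02],
       [-1.44669072e-03, -4.90708416e-01, -8.71322648e-01,
         1.12290929e+03],
       [ 0.00000000e+00,  0.00000000e+00,  0.00000000e+00,
         1.00000000e+00]])}
{'fx': 279.46051248555494, 'fy': 279.46051248555494, 'cx': 319.7379710465801, 'cy': 197.01669628381862, 'T_tool_cam': array([[-5.76217991e-04, -9.57815198e-01, -2.87384261e-01,
         7.28283063e+01],
       [ 9.99999692e-01, -3.99023752e-04, -6.75147620e-04,
         1.17556585e+00],
       [ 5.31993505e-04, -2.87384562e-01,  9.57815134e-01,
        -1.41690810e+02],
       [ 0.00000000e+00,  0.00000000e+00,  0.00000000e+00,
         1.00000000e+00]])}
```

View pics/top0.png

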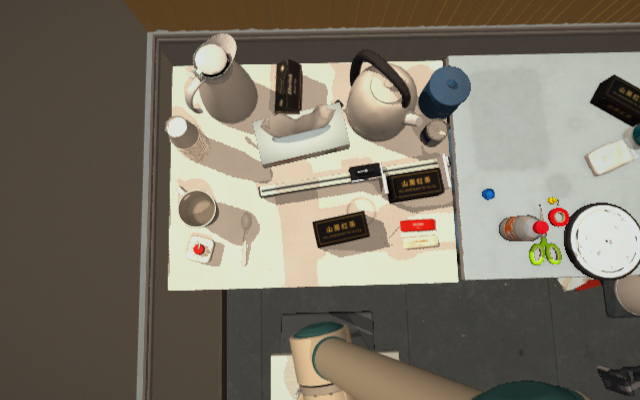

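View pics/scene0.png

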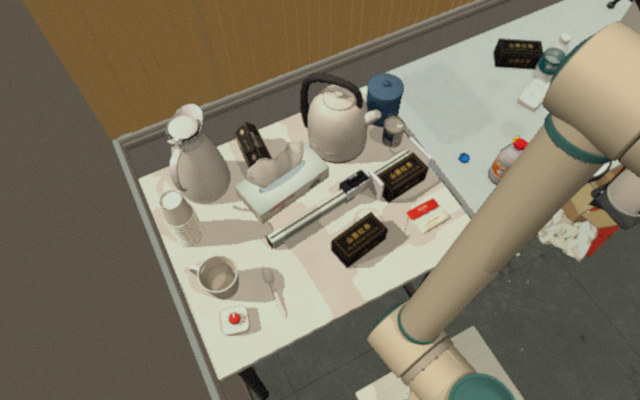

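The top view shows the rail from (262,190) to (447,160), the row box at (415,184), the knob at (365,172) and the loose box at (341,228). The sachets are at (418,233). The scene view agrees. I'll zoom in on the top view to measure.

```bash
cat > h.py <<'E'
import numpy as np,cv2
from workcell import r, vision
def ray(name,uv,z):
    c=vision.camera_params(name);T=c["world_from_camera"]
    d=T[:3,:3]@[(uv[0]-c["cx"])/c["fx"],(uv[1]-c["cy"])/c["fy"],1]
    return T[:3,3]+d*(z-T[2,3])/d[2]
def proj(name,p):
    c=vision.camera_params(name);T=c["world_from_camera"]
    q=T[:3,:3].T@(np.array(p)-T[:3,3]);return np.array([c["fx"]*q[0]/q[2]+c["cx"],c["fy"]*q[1]/q[2]+c["cy"]])
def tri(a,b):
    # two-view point: a from top, b from scene
    A=[];B=[]
    M=np.zeros((3,3));v=np.zeros(3)
    for n,uv in(("top",a),("scene",b)):
        c=vision.camera_params(n);T=c["world_from_camera"]
        d=T[:3,:3]@[(uv[0]-c["cx"])/c["fx"],(uv[1]-c["cy"])/c["fy"],1];d/=np.linalg.norm(d)
        P=np.eye(3)-np.outer(d,d);M+=P;v+=P@T[:3,3]
    return np.linalg.solve(M,v)
E
python3 - <<'E'
from h import *
im=cv2.imread("pics/top0.png");c=im[140:260,250:460]
cv2.imwrite("pics/crop0.png",cv2.resize(c,None,fx=3.8,fy=3.8,interpolation=cv2.INTER_CUBIC))
g=im.max(2);m=((g<60)*255).astype(np.uint8);m[:140]=0;m[262:]=0;m[:,:255]=0;m[:,450:]=0
m=cv2.morphologyEx(m,cv2.MORPH_CLOSE,np.ones((9,9)))
for k in cv2.findContours(m,0,2)[0]:
    if cv2.contourArea(k)>100:
        b=cv2.minAreaRect(k);p=cv2.boxPoints(b);print(b);print([ray("top",x,58)[:2].round(1).tolist() for x in p])
E
```

```text
((340.64117431640625, 229.13526916503906), (26.140121459960938, 52.60563659667969), 77.47119140625)
[[471.4, 47.2], [496.2, -79.7], [433.3, -90.9], [409.1, 35.0]]
((395.7477722167969, 183.783203125), (95.25521087646484, 37.11760711669922), 3.814074993133545)
[[525.8, -40.1], [618.9, -49.7], [596.9, -286.8], [504.0, -274.3]]
```

View pics/crop0.png

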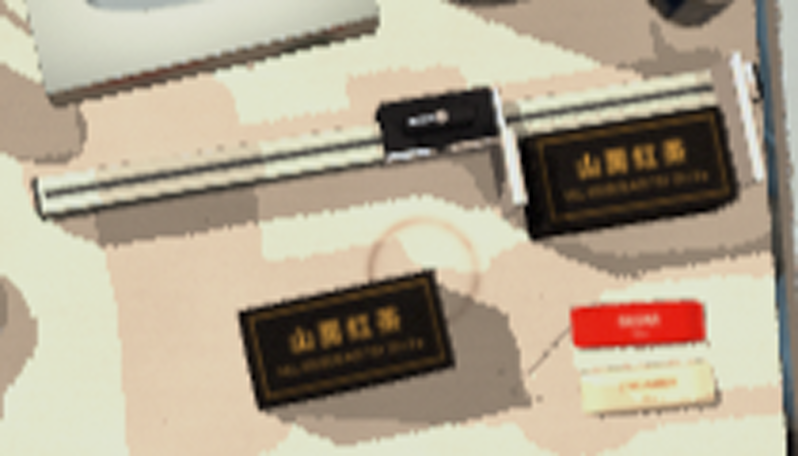

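The crop shows the knob at (430,118), the stop plate top from (495,92) to (520,205), the fixed plate top from (737,60) to (757,180), and the loose box with its corners at (240,312), (432,270), (452,365), (262,408).

Run:
```python
from h import *
C=lambda n,u,v,z:print(n,ray("top",(250+u/3.8,140+v/3.8),z)[:2].round(1))
C("knob",430,118,97)
C("stop far",495,92,93);C("stop near",520,205,93)
C("fix far",737,60,91);C("fix near",757,180,91)
C("rail far L",40,180,42);C("rail far at saddle",378,127,42)
for p in((240,312),(432,270),(452,365),(262,408)):C("new",*p,58)
for p in((543,136),(720,115),(733,190),(553,222)):C("rowframe",*p,58)
```

```text
knob [587.7 -78.3]
stop far [ 604.3 -120.9]
stop near [ 531.4 -133.3]
fix far [ 621.8 -277.4]
fix near [ 543.8 -284.9]
rail far L [563.2 174.4]
rail far at saddle [593.2 -50.1]
new [471.3  44.7]
new [495.2 -80.1]
new [433.7 -90.4]
new [409.6  32.2]
rowframe [ 581.4 -156.6]
rowframe [ 592.5 -273.9]
rowframe [ 542.5 -279.1]
rowframe [ 524.5 -160.2]
```

```bash
cat >> h.py <<'E'
from scipy.spatial.transform import Rotation as R
RX=np.array([0.991,0.132])
def togo(x,y,z,yaw):
    # tool-axis shift to reach world TCP x,y,z with tool x at heading yaw
    s=r.get_state();M=R.from_rotvec(s["eef_rot"]).as_matrix()
    d=M.T@(np.array([x,y,z])-s["tool_pos"]);t=np.arctan2(M[1,0],M[0,0])
    print("t",round(s["time_s"],2),"shift",d.round(1),"turn",round(-(yaw-t),3))
E
python3 shift.py '{"increments":[[0.5, 360, -224, 0, -1.1], [0.5, 360, -224, 0, -1.1], [0.5, 360, -224, 0, -1.1], [0.5, 360, -224, 0, -1.1], [0.5, 360, -224, 0, -1.1], [0.5, 360, -224, 0, -1.1], [0.5, 360, -224, 0, -1.1], [0.5, 360, -224, 0, -1.1], [0.5, 360, -224, 0, -1.1], [0.5, 360, -224, 0, -1.1]]}'
python3 -c "
from h import *
togo(570,-90,231,1.70)"
python3 shift.py '{"increments":[[0.5, 165, 101, 0, -0.3], [0.5, 165, 101, 0, -0.3], [0.5, 165, 101, 0, -0.3], [0.5, 165, 101, 0, -0.3], [0.5, 165, 101, 0, -0.3], [0.5, 165, 101, 0, -0.3], [0.5, 165, 101, 0, -0.3], [0.5, 165, 101, 0, -0.3]]}'
python3 - <<'E'
from h import *
togo(570,-90,231,1.70)
im=vision.read_camera("wrist")[:,:,::-1];cv2.imwrite("pics/w0.png",im)
E
```

```text
time_s: 1.6
tool_pos: [569.1, -92.8, 230.7]
eef_rot: [-2.079, -2.353, 0.002]
ft_force: [0.3, 0.4, 0.8]
opening: 0.501
grip_force: 0.0
t 1.6 shift [ 2.7  1.2 -0.3] turn -0.006
```

View pics/w0.png

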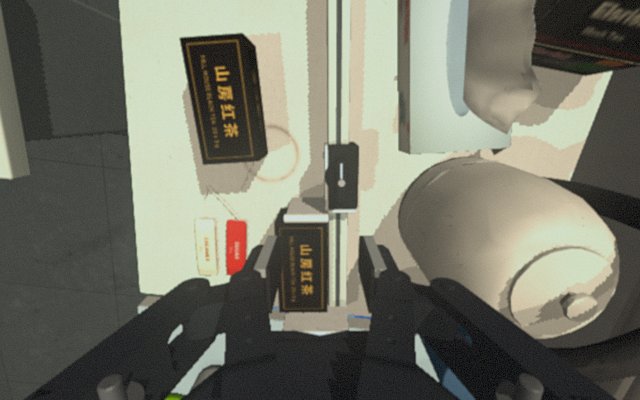

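The wrist view shows the knob near (342,180) on the black saddle (cols 327-357, rows 143-208), the stop plate top near (305,218), the loose box's top corners at (181,38), (240,33), (268,160), (202,163), and the row box at (303,265).

```bash
cat >> h.py <<'E'
def wray(uv,z,st=None):
    s=st or r.get_state();c=vision.camera_params("wrist");T=np.eye(4);T[:3,:3]=R.from_rotvec(s["eef_rot"]).as_matrix();T[:3,3]=s["tool_pos"]
    T=T@c["T_tool_cam"];d=T[:3,:3]@[(uv[0]-c["cx"])/c["fx"],(uv[1]-c["cy"])/c["fy"],1]
    return T[:3,3]+d*(z-T[2,3])/d[2]
E
python3 - <<'E'
from h import *
im=cv2.imread("pics/w0.png");g=cv2.cvtColor(im,cv2.COLOR_BGR2GRAY)
for v in(20,80,130,215,250):print(v,g[v,318:366].tolist())
c=im[135:235,270:370];cv2.imwrite("pics/w0c.png",cv2.resize(c,None,fx=6,fy=6,interpolation=cv2.INTER_CUBIC))
E
```

```text
20 [161, 155, 152, 160, 161, 156, 161, 158, 136, 116, 173, 209, 215, 218, 218, 216, 217, 214, 163, 109, 89, 83, 86, 117, 198, 216, 217, 217, 216, 215, 215, 213, 193, 192, 201, 200, 202, 201, 201, 198, 200, 201, 203, 200, 199, 202, 198, 199]
80 [163, 163, 165, 165, 163, 163, 162, 166, 156, 125, 169, 207, 219, 217, 217, 217, 220, 215, 157, 106, 90, 95, 106, 153, 202, 215, 218, 215, 216, 215, 210, 193, 193, 199, 202, 200, 199, 198, 201, 202, 200, 201, 195, 198, 199, 201, 212, 214]
130 [162, 165, 166, 165, 163, 164, 162, 163, 159, 130, 156, 205, 217, 217, 215, 216, 216, 194, 140, 105, 95, 90, 123, 190, 217, 215, 217, 217, 216, 215, 204, 198, 197, 199, 197, 200, 198, 198, 197, 199, 200, 197, 203, 203, 202, 198, 199, 201]
215 [212, 210, 210, 212, 213, 211, 209, 213, 215, 205, 163, 137, 134, 134, 135, 143, 150, 126, 91, 75, 68, 84, 123, 150, 159, 160, 161, 157, 155, 162, 185, 198, 197, 196, 195, 198, 195, 197, 196, 193, 197, 203, 213, 211, 212, 211, 211, 213]
250 [54, 48, 59, 78, 80, 64, 49, 51, 50, 60, 100, 157, 187, 193, 198, 203, 211, 173, 120, 88, 87, 121, 189, 213, 213, 213, 213, 214, 204, 195, 192, 196, 193, 196, 197, 197, 192, 193, 201, 192, 136, 68, 49, 47, 49, 46, 51, 54]
```

View pics/w0c.png

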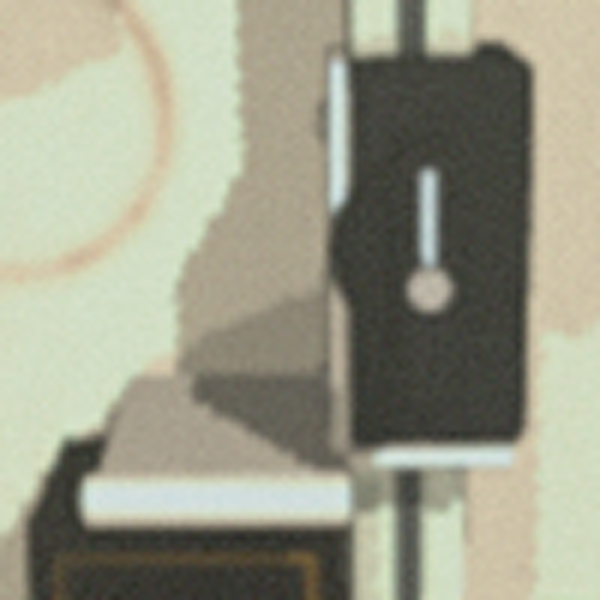

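Run:
```python
from h import *
s=r.get_state()
P=lambda n,u,v,z:print(n,(w:=wray((u,v),z,s)[:2]).round(1)) or w
k=P("knob",341.7,183.3,97)
a=P("railmid far",338.6,20,42);b=P("railmid near",338.4,250,42)
f=P("rf",328.3,130,42);P("rb",348.2,130,42)
d=(a-b)/np.linalg.norm(a-b);th=np.arctan2(-d[0],d[1]);print("rail yaw",th)
X=np.array([np.cos(th),np.sin(th)]);Y=np.array([-X[1],X[0]])
o=P("stop inner mid",270+217/6,135+527/6,93)
q=[P("new",*p,58) for p in((181,38),(240,33),(268,160),(202,163))]
print("knob-stop in rail",(k-o)@X,(k-o)@Y,"knob-front x",(k-f)@X)
for p in q:print("rel stop/front",(p-f)@X,(p-o)@Y)
print(ray("top",(250+430/3.8,140+118/3.8),97))
```

```text
knob [590.2 -86.7]
railmid far [567.9  72.5]
railmid near [ 604.9 -189.2]
rf [571.8 -39. ]
rb [594.6 -36.3]
rail yaw 0.14019484293632667
stop inner mid [ 559.  -135.6]
new [412.7  33. ]
new [471.3  44.7]
new [507.9 -79.2]
new [433.8 -91.8]
knob-stop in rail 37.68702914886567 44.019599477170814 knob-front x 11.558315415770293
rel stop/front -147.49181360928918 187.43442426009383
rel stop/front -87.78297212918038 190.77904217050894
rel stop/front -68.92729619711108 62.9395313627288
rel stop/front -144.0463275276301 60.892808539052524
[587.74670762 -78.34747663  97.        ]
```

```bash
python3 -c "
from h import *
togo(590.2,-86.6,75,1.711)"
```

```text
t 1.65 shift [  4.1  22.1 155.9] turn -0.018
```

```bash
python3 shift.py '{"increments":[[0.4, 4, 22, 40, -0.018], [0.4, 4, 22, 80, -0.018], [0.4, 4, 22, 115, -0.018], [0.4, 4, 22, 140, -0.018], [0.4, 4, 22, 156, -0.018], [0.4, 4, 22, 156, -0.018], [0.4, 4, 22, 156, -0.018]]}'
python3 - <<'E'
from h import *
togo(590.2,-86.6,75,1.711);print(r.get_state()["ft_force"])
im=vision.read_camera("wrist")[:,:,::-1];cv2.imwrite("pics/w1.png",im)
E
```

```text
time_s: 2.23
tool_pos: [590.3, -87.1, 75.1]
eef_rot: [-2.061, -2.37, 0.001]
ft_force: [-0.1, 0.1, 0.6]
opening: 0.403
grip_force: 0.0
t 2.23 shift [ 0.5 -0.   0.1] turn -0.001
[-0.06343802  0.10919406  0.59641658]
```

View pics/w1.png

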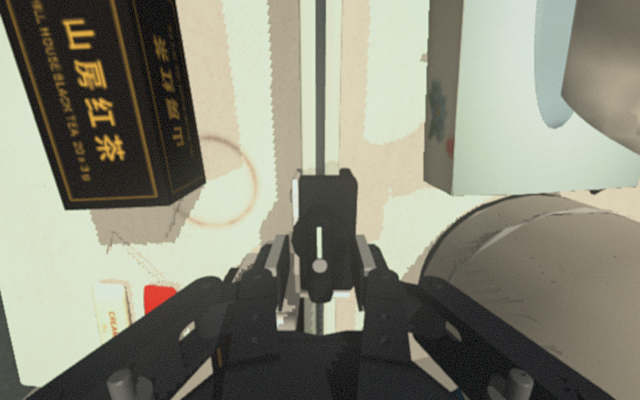

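The knob dot is at (320,266), centred between the pads (285 and 362). Next I grip it and turn.

```bash
python3 shift.py '{"increments":[[0, 0, 0, 0, 0], [0, 0, 0, 0, 0], [0, 0, 0, 0, 0], [0, 0, 0, 0, 0], [0, 0, 0, 0, 0], [0, 0, 0, 0, 0]]}' 60; python3 shift.py '{"increments":[[0, 0, 0, 0, -0.12], [0, 0, 0, 0, -0.24], [0, 0, 0, 0, -0.36], [0, 0, 0, 0, -0.48], [0, 0, 0, 0, -0.6], [0, 0, 0, 0, -0.72], [0, 0, 0, 0, -0.84], [0, 0, 0, 0, -0.96], [0, 0, 0, 0, -1.08], [0, 0, 0, 0, -1.2]]}'; python3 -c "
from h import *
togo(590.2,-86.6,75,2.97)
print(r.get_state()['ft_torque'])"
```

```text
time_s: 2.78
tool_pos: [590.3, -86.9, 77.2]
eef_rot: [2.057, 2.373, -0.003]
ft_force: [-4.3, -2.9, 5.1]
opening: 0.139
grip_force: 59.6
time_s: 3.62
tool_pos: [592.1, -85.7, 77.2]
eef_rot: [0.352, 3.119, 0.001]
ft_force: [0.3, 1.5, 2.6]
opening: 0.136
grip_force: 59.1
t 3.62 shift [ 1.6 -1.3  2.1] turn -0.053
[ 0.17491313  0.12400022 -0.17064733]
```

```bash
python3 shift.py '{"increments":[[0, 7, 19, 0, 0], [0, 14, 38, 0, 0], [0, 22, 57, 0, 0], [0, 29, 75, 0, 0], [0, 36, 94, 0, 0], [0, 43, 113, 0, 0], [0, 51, 132, 0, 0], [0, 58, 151, 0, 0], [0, 65, 170, 0, 0], [0, 72, 188, 0, 0]]}'; python3 shift.py '{"increments":[[0, 0, 0, 0, 0], [0, 0, 0, 0, 0]]}'
python3 - <<'E'
from h import *
im=vision.read_camera("top")[:,:,::-1];cv2.imwrite("pics/t1.png",cv2.resize(im[120:270,220:470],None,fx=3.2,fy=3.2,interpolation=cv2.INTER_CUBIC))
E
```

```text
time_s: 4.45
tool_pos: [564.7, 113.9, 77.1]
eef_rot: [0.359, 3.118, -0.001]
ft_force: [0.1, -2.8, 3.2]
opening: 0.135
grip_force: 59.5
time_s: 4.62
tool_pos: [564.6, 114.9, 77.1]
eef_rot: [0.357, 3.118, 0.002]
ft_force: [-2.0, 0.5, 6.6]
opening: 0.138
grip_force: 60.3
```

View pics/t1.png

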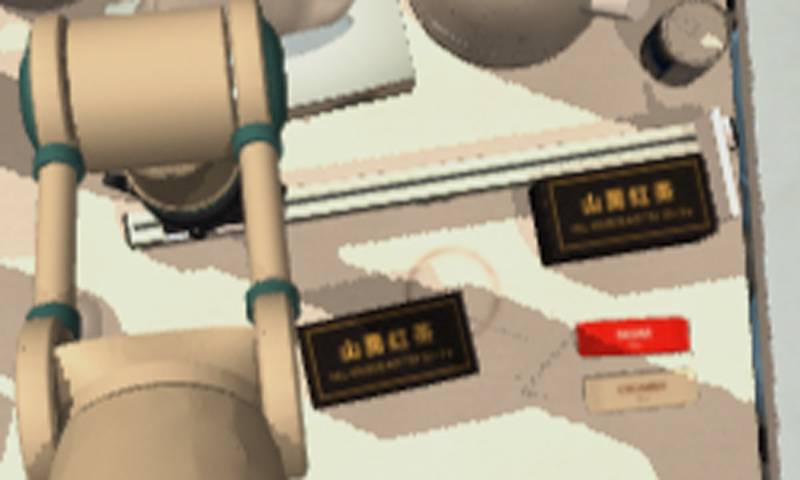

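The saddle moved with the hand and left the rail clear; the loose box is still in place at (390,350) in this crop. Now release and lift.

```bash
python3 shift.py '{"increments":[[0.45, 0, 0, 0, 0], [0.45, 0, 0, 0, 0], [0.45, 0, 0, 0, 0], [0.45, 0, 0, -30, 0], [0.45, 0, 0, -65, 0], [0.45, 0, 0, -65, 0]]}' 40; python3 -c "
from h import *
togo(384,-35,142,3.28)"
```

```text
time_s: 5.17
tool_pos: [568.2, 113.2, 146.2]
eef_rot: [0.36, 3.109, 0.003]
ft_force: [1.4, 0.6, 0.0]
opening: 0.452
grip_force: 0.0
t 5.17 shift [ 145.5 -186.4    2. ] turn -0.369
```

```bash
python3 shift.py '{"increments":[[1, 145, -186, 0, -0.369], [1, 145, -186, 0, -0.369], [1, 145, -186, 0, -0.369], [1, 145, -186, 0, -0.369], [1, 145, -186, 0, -0.369], [1, 145, -186, 0, -0.369], [1, 145, -186, 0, -0.369], [1, 145, -186, 0, -0.369]]}'
python3 - <<'E'
from h import *
togo(384,-35,22,3.28)
im=vision.read_camera("top")[:,:,::-1];cv2.imwrite("pics/t2.png",cv2.resize(im[120:270,220:470],None,fx=3.2,fy=3.2,interpolation=cv2.INTER_CUBIC))
E
```

```text
time_s: 5.83
tool_pos: [379.8, -35.5, 140.5]
eef_rot: [-0.213, 3.133, -0.001]
ft_force: [1.4, -0.3, 0.4]
opening: 1.001
grip_force: 0.0
t 5.83 shift [ -4.1  -0.  118.5] turn -6.286
```

View pics/t2.png

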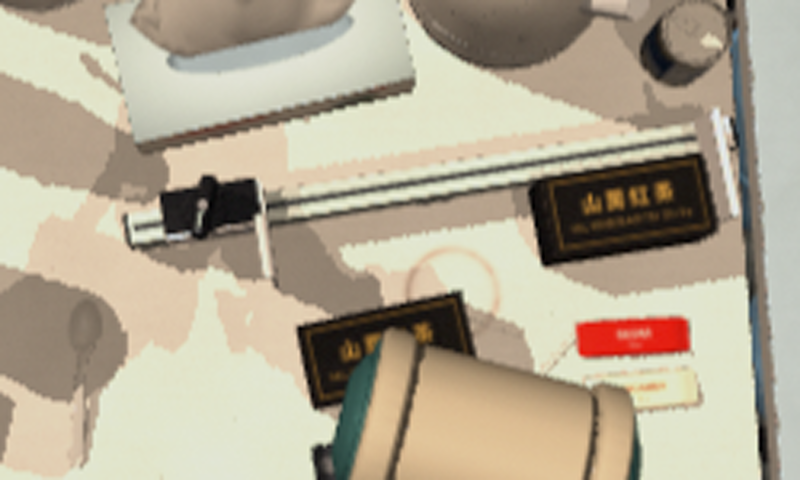

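The stop is out at (265,190), with its inner face clear of the box's left corner at (300,325); the box hasn't been touched. Now lower the open fingers and push along the rail's x.

```bash
python3 shift.py '{"increments":[[1, 0, 0, 35, 0], [1, 0, 0, 70, 0], [1, 0, 0, 105, 0], [1, 0, 0, 118, 0], [1, 0, 0, 118, 0], [1, 0, 0, 118, 0]]}'; python3 shift.py '{"increments":[[1, -12, 0, 0, 0], [1, -22, 0, 0, 0], [1, -32, 0, 0, 0], [1, -42, 0, 0, 0], [1, -52, 0, 0, 0], [1, -62, 0, 0, 0], [1, -72, 0, 0, 0], [1, -82, 0, 0, 0], [1, -90, 0, 0, 0], [1, -95, 0, 0, 0]]}'; python3 -c "
from h import *
togo(571.8-78*.99,-39-78*.14,22,3.28)"
```

```text
time_s: 6.38
tool_pos: [381.4, -34.2, 21.8]
eef_rot: [0.22, -3.133, -0.001]
ft_force: [0.3, -0.3, 0.2]
opening: 0.998
grip_force: 0.0
time_s: 7.22
tool_pos: [476.0, -21.4, 22.3]
eef_rot: [-0.219, 3.133, -0.0]
ft_force: [-0.5, 0.6, 0.1]
opening: 0.999
grip_force: 0.4
t 7.22 shift [-14.4 -30.9   0.3] turn -6.282
```

```bash
python3 shift.py '{"increments":[[1, -4, 0, 0, 0], [1, -8, 0, 0, 0], [1, -11, 0, 0, 0], [1, -13, 0, 0, 0], [1, -15, 0, 0, 0], [1, -15, 0, 0, 0]]}'; python3 shift.py '{"increments":[[1, -2, 0, 0, 0], [1, -2, 0, 0, 0]]}'
```

```text
time_s: 7.72
tool_pos: [489.6, -19.3, 22.3]
eef_rot: [-0.218, 3.134, -0.0]
ft_force: [-0.4, -0.7, 0.5]
opening: 0.998
grip_force: 0.0
time_s: 7.88
tool_pos: [489.6, -19.0, 22.1]
eef_rot: [0.218, -3.131, -0.0]
ft_force: [-3.9, -1.1, 3.0]
opening: 1.003
grip_force: 2.1
```

```bash
python3 -c "
from h import *
togo(571.8-78*.99,-39-78*.14,22,3.28)
im=vision.read_camera('top')[:,:,::-1];cv2.imwrite('pics/t3.png',cv2.resize(im[120:270,220:470],None,fx=3.2,fy=3.2,interpolation=cv2.INTER_CUBIC))"
```

```text
t 7.88 shift [ -0.6 -31.3   0.1] turn -6.283
```

View pics/t3.png

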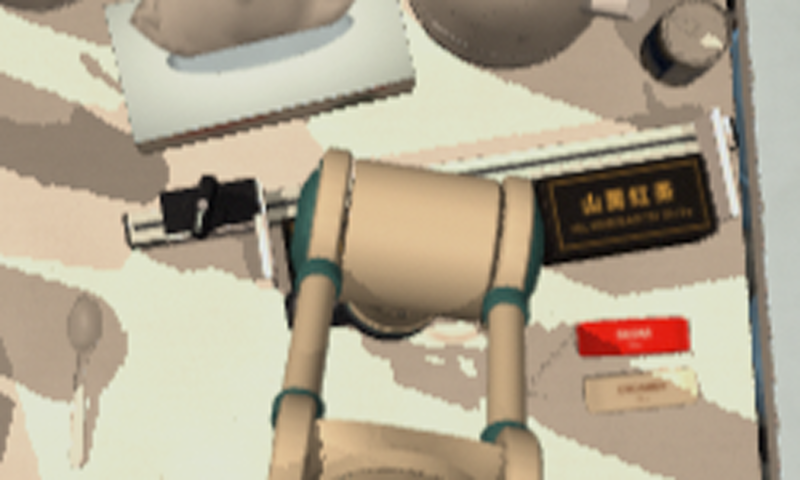

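Contact at the rail shows as −4 N, with the TCP stalled. The stop plate at (262,190-280) stands just left of the box. A short press to seat it, then back off.

```bash
python3 shift.py '{"increments":[[1, -2, 0, 0, 0], [1, -3, 0, 0, 0], [1, -3, 0, 0, 0]]}'; python3 shift.py '{"increments":[[1, 10, 0, 0, 0], [1, 40, 0, 0, 0], [1, 50, 0, 0, 0], [1, 50, 0, -40, 0], [1, 50, 0, -80, 0], [1, 50, 0, -120, 0], [1, 50, 0, -120, 0]]}'; python3 -c "
from h import *
togo(557,120,142,2.92)"
```

```text
time_s: 8.18
tool_pos: [489.6, -19.0, 21.8]
eef_rot: [0.218, -3.125, -0.0]
ft_force: [-10.1, -5.0, 6.9]
opening: 1.001
grip_force: 5.3
time_s: 8.77
tool_pos: [450.8, -26.6, 149.6]
eef_rot: [-0.217, 3.117, -0.007]
ft_force: [0.3, -1.1, -0.4]
opening: 0.996
grip_force: 0.0
t 8.77 shift [-125.3  130.5    9. ] turn -5.922
```

```bash
python3 -c "
from h import *
togo(564.6,114.9,145,2.914)"; python3 shift.py '{"increments":[[0.45, -134, 126, 5, 0.366], [0.45, -134, 126, 5, 0.366], [0.45, -134, 126, 5, 0.366], [0.45, -134, 126, 5, 0.366], [0.45, -134, 126, 5, 0.366], [0.45, -134, 126, 5, 0.366], [0.45, -134, 126, 5, 0.366]]}'
python3 - <<'E'
from h import *
togo(564.6,114.9,77,2.914)
s=r.get_state();im=vision.read_camera("wrist")[:,:,::-1];cv2.imwrite("pics/w2.png",im)
E
```

```text
t 8.77 shift [-132.2  124.4    6.1] turn -5.916
time_s: 9.35
tool_pos: [561.0, 119.1, 136.8]
eef_rot: [0.352, 3.121, 0.0]
ft_force: [-0.0, -0.9, 0.3]
opening: 0.45
grip_force: 0.0
t 9.35 shift [-4.4 -3.3 59.8] turn 0.003
```

View pics/w2.png

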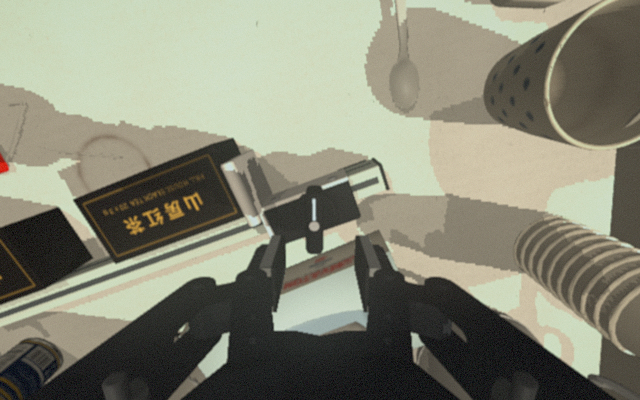

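The box lies flush on the rail at (160,205), the plate stands at (240,190), and the knob bar is in line with the view, its dot at (314,226).

```bash
python3 -c "
from h import *
print(r.get_state()['tool_pos'],wray((314,226),97))"
```

```text
[559.84963722 118.11872847 136.83146806] [561.23353141 112.45673128  97.        ]
```

```bash
python3 shift.py '{"increments":[[0.45, -3.7, -4.4, 15, 0], [0.45, -3.7, -4.4, 35, 0], [0.45, -3.7, -4.4, 50, 0], [0.45, -3.7, -4.4, 58, 0], [0.45, -3.7, -4.4, 58, 0], [0.45, -3.7, -4.4, 58, 0]]}'; python3 shift.py '{"increments":[[0, 0, 0, 0, 0], [0, 0, 0, 0, 0], [0, 0, 0, 0, 0], [0, 0, 0, 0, 0], [0, 0, 0, 0, 0], [0, 0, 0, 0, 0]]}' 60;python3 -c "
from h import *
togo(562.5,113,77,2.914)"
```

```text
time_s: 9.9
tool_pos: [562.2, 112.0, 79.5]
eef_rot: [-0.357, -3.121, 0.0]
ft_force: [0.5, 0.5, -0.3]
opening: 0.454
grip_force: 0.0
time_s: 10.4
tool_pos: [563.7, 112.7, 80.7]
eef_rot: [0.355, 3.118, 0.0]
ft_force: [0.1, 0.3, 7.0]
opening: 0.136
grip_force: 62.3
t 10.4 shift [ 1.3 -0.   3.7] turn 0.001
```

```bash
python3 shift.py '{"increments":[[0, -2.5, -6.5, 0, 0], [0, -5, -13, 0, 0], [0, -7.5, -19.5, 0, 0], [0, -10, -26, 0, 0], [0, -12.5, -32.5, 0, 0], [0, -15, -39, 0, 0], [0, -17.5, -45.5, 0, 0], [0, -20, -52, 0, 0], [0, -22.5, -58.5, 0, 0], [0, -25, -65, 0, 0]]}'
python3 - <<'E'
from h import *
s=r.get_state();Y=np.array([-.14,.99])
print("knob y",s["tool_pos"]@[*Y,0])
im=vision.read_camera("wrist")[:,:,::-1];cv2.imwrite("pics/w3.png",im)
E
```

```text
time_s: 11.23
tool_pos: [573.2, 44.2, 80.7]
eef_rot: [0.355, 3.119, 0.002]
ft_force: [-0.3, 2.3, 5.5]
opening: 0.133
grip_force: 62.4
knob y -36.52630300937131
```

View pics/w3.png

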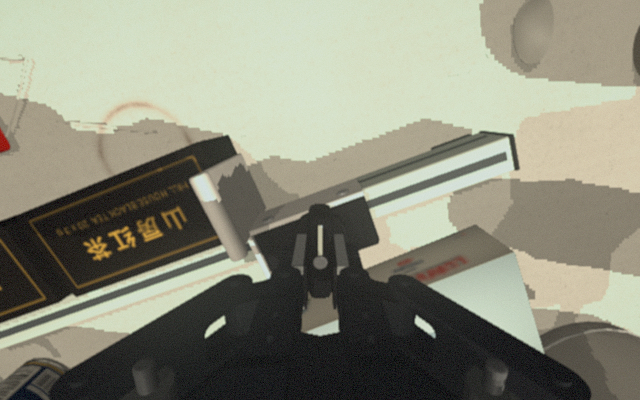

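The plate is pushing the box towards the row, and a gap still shows at (20,250). Creep on in small steps.

```bash
python3 shift.py '{"increments":[[0, -1, -3, 0, 0], [0, -2, -5, 0, 0], [0, -3, -8, 0, 0], [0, -4, -10, 0, 0], [0, -4, -10, 0, 0]]}'; python3 shift.py '{"increments":[[0, -0.7, -1.9, 0, 0], [0, -1.4, -3.7, 0, 0], [0, -1.4, -3.7, 0, 0]]}'
```

```text
time_s: 11.7
tool_pos: [574.7, 33.0, 80.7]
eef_rot: [0.355, 3.119, 0.0]
ft_force: [-1.9, 0.0, 7.1]
opening: 0.134
grip_force: 62.4
time_s: 11.95
tool_pos: [575.0, 30.4, 80.7]
eef_rot: [0.356, 3.12, 0.004]
ft_force: [-1.3, 4.0, 7.0]
opening: 0.134
grip_force: 62.5
```

```bash
for i in 1; do python3 shift.py '{"increments":[[0, -0.7, -1.9, 0, 0], [0, -0.7, -1.9, 0, 0], [0, -0.7, -1.9, 0, 0]]}'; done; python3 shift.py '{"increments":[[0, -0.7, -1.9, 0, 0], [0, -0.7, -1.9, 0, 0], [0, -0.7, -1.9, 0, 0]]}'; python3 -c "
from h import *
im=vision.read_camera('top')[:,:,::-1];cv2.imwrite('pics/t4.png',cv2.resize(im[140:240,270:460],None,fx=4.2,fy=4.2,interpolation=cv2.INTER_CUBIC))"
```

```text
time_s: 12.2
tool_pos: [575.1, 30.3, 80.7]
eef_rot: [0.357, 3.12, 0.009]
ft_force: [-0.7, 8.9, 8.5]
opening: 0.138
grip_force: 62.6
time_s: 12.45
tool_pos: [575.0, 30.2, 80.7]
eef_rot: [0.359, 3.121, 0.014]
ft_force: [-1.4, 12.2, 8.5]
opening: 0.133
grip_force: 62.6
```

View pics/t4.png

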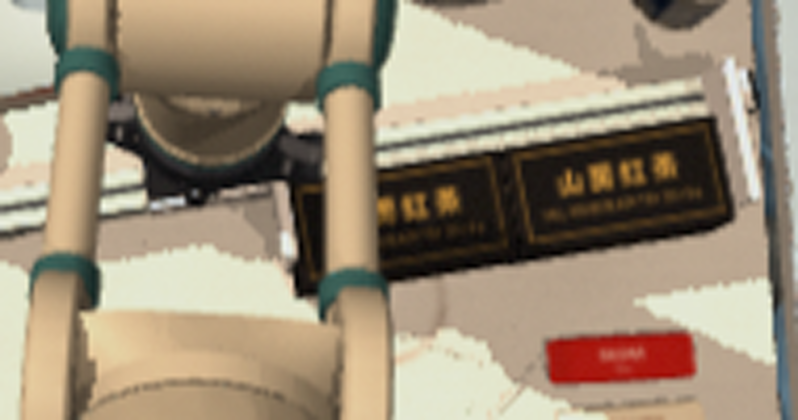

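The row is closed up: the two boxes meet at (510,200), and the stop has stalled at 12 N. Now tighten, with the hand still bearing on the row.

```bash
python3 shift.py '{"increments":[[0, 0, 0, 0, 0.12], [0, 0, 0, 0, 0.24], [0, 0, 0, 0, 0.36], [0, 0, 0, 0, 0.48], [0, 0, 0, 0, 0.6], [0, 0, 0, 0, 0.72], [0, 0, 0, 0, 0.84], [0, 0, 0, 0, 0.96], [0, 0, 0, 0, 1.08], [0, 0, 0, 0, 1.18]]}'; python3 -c "
from h import *
togo(575,30.2,80.7,1.711);print(r.get_state()['ft_torque'])"
```

```text
time_s: 13.33
tool_pos: [574.2, 29.4, 80.8]
eef_rot: [-2.037, -2.386, -0.008]
ft_force: [-3.1, 11.0, 9.8]
opening: 0.134
grip_force: 63.0
t 13.33 shift [0.6 0.9 0.1] turn 0.017
[1.74662635 0.56050629 0.21621651]
```

```bash
python3 shift.py '{"increments":[[0, 0, 0, 0, 0.05], [0, 0, 0, 0, 0.1], [0, 0, 0, 0, 0.1], [0, 0, 0, 0, 0.1]]}'; python3 -c "
from h import *
togo(575,30.2,80.7,1.711);print(r.get_state()['ft_torque'])"
```

```text
time_s: 13.67
tool_pos: [574.2, 29.4, 80.9]
eef_rot: [-2.143, -2.291, -0.007]
ft_force: [-3.4, 10.7, 9.4]
opening: 0.134
grip_force: 69.1
t 13.67 shift [0.8 0.8 0.2] turn -0.073
[1.89056832 0.46287363 1.24084826]
```

```bash
python3 shift.py '{"increments":[[0, 2, 0, 0, -0.06], [0, 4, 0, 0, -0.06], [0, 4, 0, 0, -0.06]]}'; python3 shift.py '{"increments":[[0.2, 0, 0, 0, 0], [0.4, 0, 0, 0, 0], [0.4, 0, 0, 0, 0], [0.4, 0, 0, 0, 0], [0.4, 0, 0, -35, 0], [0.4, 0, 0, -70, 0], [0.4, 0, 0, -105, 0], [0.4, 0, 0, -140, 0], [0.4, 0, 0, -150, 0], [0.4, 0, 0, -150, 0]]}' 40
python3 - <<'E'
from h import *
s=r.get_state();im=vision.read_camera("wrist")[:,:,::-1];cv2.imwrite("pics/w4.png",im)
g=cv2.cvtColor(im,cv2.COLOR_BGR2GRAY)
# knob bar: white pointer + dot on black saddle, expected near knob axis
T=np.eye(4);T[:3,:3]=R.from_rotvec(s["eef_rot"]).as_matrix();T[:3,3]=s["tool_pos"]
c=vision.camera_params("wrist");q=np.linalg.inv(T@c["T_tool_cam"])@[573,29.5,97,1]
u,v=c["fx"]*q[0]/q[2]+c["cx"],c["fy"]*q[1]/q[2]+c["cy"];print("knob px",u,v)
u,v=int(u),int(v);m=np.zeros_like(g);m[v-40:v+15,u-12:u+12]=(g[v-40:v+15,u-12:u+12]>110)*255
for k in cv2.findContours(m,0,1)[0]:
    if len(k)<6:continue
    p=k[:,0,:];(vx,vy,_,_)=cv2.fitLine(p,2,0,.01,.01).ravel()
    a,b=p[p[:,1].argmin()],p[p[:,1].argmax()];A,B=wray(a,97,s),wray(b,97,s)
    print(p.min(0),p.max(0),"dir",np.arctan2(-(A-B)[0],(A-B)[1]),"dot",B[:2])
E
```

```text
time_s: 13.92
tool_pos: [574.2, 29.7, 80.8]
eef_rot: [2.077, 2.357, -0.001]
ft_force: [-3.4, 1.2, 9.8]
opening: 0.136
grip_force: 62.9
time_s: 14.75
tool_pos: [576.9, 28.9, 232.9]
eef_rot: [2.076, 2.35, 0.007]
ft_force: [0.2, 0.7, -0.2]
opening: 0.4
grip_force: 0.0
knob px 315.2432447067498 185.40956497501264
[303 186] [305 199] dir 0.10600726680520853 dot [562.10144411  13.50221202]
[313 166] [319 188] dir 0.11839989979820133 dot [573.07689786  26.74509837]
[319 145] [326 146] dir 0.12253309783908566 dot [571.93503106  69.62217539]
[303 145] [313 171] dir 0.10600726680521312 dot [558.97463045  42.88786078]
```

```bash
python3 shift.py '{"increments":[[0.4, 0, -30, 0, 0], [0.4, 0, -70, 0, 0], [0.4, 0, -110, 0, 0], [0.4, 0, -150, 0, 0], [0.4, 0, -190, 0, 0], [0.4, 0, -230, 0, 0], [0.4, 0, -250, 0, 0], [0.4, 0, -250, 0, 0]]}'
python3 - <<'E'
from h import *
im=vision.read_camera("top")[:,:,::-1].copy();o=cv2.imread("pics/top0.png");cv2.imwrite("pics/t5.png",im)
X=np.array([np.cos(.135),np.sin(.135)]);Y=np.array([-X[1],X[0]])
g=im.max(2)
# near edge of the boxes: last dark pixel in each column, on the z=58 plane
def edges(f,us):
    for u in us:
        v=np.where(f[165:225,u]<70)[0]+165
        if len(v):
            p=ray("top",(u,v.max()+.5),58)[:2];print(u,v.min(),v.max(),"x",round(p@X,1),"y",round(p@Y,1))
edges(g,range(336,446,6))
d=cv2.absdiff(im,o).max(2)>60
print("changed px by region: sachets",d[215:252,398:442].sum(),"spoon",d[205:270,235:256].sum(),"mug/timer",d[180:270,175:222].sum(),"cups",d[110:160,160:215].sum(),"tin",d[115:148,420:450].sum())
E
```

```text
time_s: 15.47
tool_pos: [320.2, -1.1, 226.7]
eef_rot: [-2.077, -2.349, 0.007]
ft_force: [0.4, -0.6, -1.2]
opening: 0.399
grip_force: 0.0
342 183 210 x 489.8 y -93.6
348 182 209 x 489.9 y -108.6
354 181 208 x 490.0 y -123.6
360 180 207 x 490.0 y -138.6
366 179 206 x 490.1 y -153.7
372 178 205 x 490.2 y -168.7
378 177 204 x 490.2 y -183.8
384 177 203 x 490.3 y -198.9
390 176 202 x 490.4 y -214.0
396 175 201 x 490.5 y -229.1
402 174 200 x 490.5 y -244.2
408 173 199 x 490.6 y -259.3
414 172 198 x 490.7 y -274.5
420 171 197 x 490.7 y -289.7
426 170 196 x 490.8 y -304.9
432 169 195 x 490.9 y -320.1
438 168 194 x 490.9 y -335.3
444 188 191 x 495.9 y -351.5
changed px by region: sachets 0 spoon 0 mug/timer 0 cups 0 tin 0
```

```bash
python3 -c "
from workcell import r, vision
print(r.close_job())"
```

```text
the job is handed in; nothing more can be done
None
```

The tea box is in the row, flush with the rail and snug between the end plates, the stop is clamped tight and no bystander moved; handed in at about 15.5 s, but I viewed 12 pictures, two over your limit of 10.

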